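# Index the swing-out cup rest one hole towards the sugar

## Task

The mug waits on a swing-out cup rest whose arm is locked by a spring index pin. Hook your fingertips into the pull ring, lift the pin out of its hole, swing the arm exactly one hole in the direction that brings the mug nearer to the sugar bowl, and let the pin drop fully home there. Work the ring only from inside its loop, without pinching it or pressing on its outside or back; do not touch the mug, which rides along standing on the rest, and leave the sugar bowl and the creamer tub where they are.

Things in the scene. Friction and masses are not known exactly. Their poses are not given: they have to be found in the camera images.
- pivot (a point): Point on the vertical pivot axis of the cup rest, at the top face of its fixed round index plate (aluminium disc 208 mm across, top 50 mm above the counter, on a bolted-down pedestal). Its x axis points along the arm's middle position from ring to mug, away from the robot and to the left (0.87 rad from straight ahead, +-0.2); z up. The arm's hub is 54 mm across, its bolt 78 mm above the counter.
- hole_mid (a point): Mouth of the index plate's middle hole (12 mm wide), where the pin starts: 85 mm from the pivot, on the near right side as the robot sees it, 50 mm above the counter; axes as pivot. Two more holes lie to either side on the same circle, each 22.5 degrees (0.393 rad, 33 mm) from the next.
- swing_arm (a joint): Angle of the arm about the pivot, rad: holes at 0 (start), +-0.393, +-0.785; stops at +-0.96. Positive is counterclockwise from above: the mug swings to the left and towards the robot, the pull ring, on the pivot's other side, to the right and away. About 2 N of push at the ring moves it; it stays where it is left; about 1.5 mm of play to either side at the pin while pinned.
- index_pin (a joint): Lift of the spring index pin, m: 0 is fully home in a hole, above 0.010 is clear of the plate, stop at 0.018. Lifting takes about 5 N at first and 8 N at the stop; let go, the spring drives it down. Between holes the pin rides on the plate at 0.010; its nose is round, so it slips in and centres itself from about 3 mm to either side of a hole.
- ring_center (a point): Centre of the pull ring, a rigid upright steel ring on top of the pin: 50 mm inside, 68 mm outside, wire 9 mm thick. Centre 128 mm above the counter with the pin home. Moves with pin and arm. x axis: level, through the ring to the pivot; y along the ring's width; z up. Fingers tilted about 45 degrees, pointing down and along its +x (forward and to the left), enter it freely.
- barrel_top (a point): Top of the pin's round guide barrel (21 mm across, on a 26 mm hexagon nut) right under the ring, on the near tail of the flat steel arm; 85 mm from the pivot, 92 mm above the counter. Axes as the arm. Between ring and pivot, nothing stands higher than the hub's bolt.
- ring_back: The back and outer flank of the pull ring's wire (side facing the pivot, top and both sides; not its inside). Not to be pressed. Origin at the ring's centre, axes as ring_center.
- cup_rest (a point): Centre of the round cup rest at the arm's end beyond the pivot, 115 mm from the pivot, on its black rubber mat 64 mm above the counter; 103 mm clear inside a low lip 4 mm high. Moves with the arm, axes as the arm (x from pivot to rest).
- mug: Empty upright mug, 85 mm across, 96 mm high, 117 mm over the handle, standing loose on the cup rest. Origin at its underside, in the middle of its length with the handle, 15 mm from the cup's own axis on the handle's side; y points away from the handle.
- sugar_bowl: Glass bowl with sugar cubes, 77 mm across, 54 mm high, loose on the counter, either left of the cup rest (y above 0.15 m) or right of it (y below -0.2 m). When it stands left the arm must go to +0.393, when right to -0.393. Origin at the centre of its underside.
- creamer: Upright round creamer tub with a flat lid, 57 mm across, 94 mm high, loose on the counter on the side where the sugar bowl is not. Origin at the centre of its underside.

How it is judged:
By the outcome, as a careful person would: the job done as asked, in the order asked, and still so for the second after the job is handed in, with the robot touching nothing.
It also fails if it takes over 48 s, if anything falls off the work surface, if the arm or the gripper's body presses on something with over 40 N, if the wrist force passes 120 N, or if a joint passes its speed limit or range.

## Robot

A 6-joint arm with a two-finger parallel gripper is mounted at the origin on a cart in front of the work surface, level with it; the furniture and walls round the work are solid. World frame = base frame: x ahead of the robot, y to its left, z up, the work surface at z = 0. Lengths are in m, angles in rad, forces in N, time in s.
With the tool pointing down it reaches from about 0.325 to 0.9 m from the base axis. Payload 6.1 kg.
Tool frame: the origin (TCP) lies midway between the tips of the shut fingers; the grasp point (between the pads) lies 19 mm behind it; z points along the fingers, y is the line along which they close (so a half turn about z gives the same grasp; the last joint's range is limited). The gripper opens to 85 mm and grips with 20 to 120 N. Pads are 22 mm wide; open, the fingers measure 114 mm over their backs; the gripper's body (76 mm by 85 mm) begins 54 mm behind the grasp point. The pads swing forward as they close: fully open they stand 13 mm farther back than shut.
Start: joints at [-1.228, 0.22, 1.526, -0, 1.395, -0.126], TCP at [0.282, -0.558, 0.208] pointing down, gripper open.
Joint ranges: [-2.98, 2.98], [-0.91, 2.08], [0.09, 2.57], [-1.24, 4.39], [0.2, 2.65], [-2.68, 2.68]. Speed limits (rad/s): [2.57, 2.57, 3.01, 3.14, 3.14, 3.14].

## Interface

Orientations are given as [roll, pitch, yaw] about the fixed x, y, z axes, in that order (R = Rz(yaw) Ry(pitch) Rx(roll)).
In Python, from plant import movep, move_l, set_joints, gripper_to, hold, inverse_kinematics, observe, get_image, get_calibration, Unreachable, job_done gives the robot as it stands. Calls block until the motion is done:
- movep(position, orientation): joint-space move of the TCP to a pose.
- move_l(position, feed=0.15, rotation=None, max_force=None): straight line of the TCP; rotation=None keeps the orientation; feed is the mean speed in m/s. With max_force (N) it stops when the force on the tool has changed by that much, and returns True; else False.
- set_joints(angles): joint-space move.
- gripper_to(opening, f_grip=None): finger opening in m; f_grip is the grip in N (None keeps the last); returns when the fingers have stopped.
- hold(seconds).
- inverse_kinematics(position, orientation): joint angles nearest the present ones, or None.
- observe(): the state.
- get_image(name): name is "scene" or "top" or "wrist"; returns (picture, depth): 400x640x3 uint8, red, green, blue; 400x640 float32, m along the optical axis (not along the pixel's ray), 0 where there is no reading.
- get_calibration(name): a dict with "intrinsics" (3x3 intrinsics, pixels), "world_from_camera" (4x4, takes a point from camera to world coordinates). Camera axes: x right, y down, z forward; pixel columns grow to the right and rows downward; lengths in m; the calibration is good to about 2 mm. A picture is of the moment at which its call begins: read the wrist's pose just before it. get_calibration takes no time and is no camera call; for the wrist camera it gives the pose at the moment of the call.
A pose or a line that the arm cannot do raises Unreachable and nothing moves.
- job_done(): hands the job in; it is judged then, once.
The state is a dict: "time_s": time; "q": joint angles; "joint_velocities": joint speeds; "joint_torque": joint torques, N m; "eef_pos": TCP position; "tcp_rot": TCP orientation; "ft_force": force on the tool from outside, world axes, zero at the start; "torque": the same for the moment, N m; "opening": finger opening in m; "grasp_force": force on a finger pad.
Only numpy, scipy, OpenCV 4.12 (cv2) and the standard library are available. Lean on these libraries where they do the work, as an engineer would, in place of code of your own. Each camera call takes 0.05 s, during which the arm holds its last target. There are 200 camera calls.

## Working session

There is one attempt and no reset: what is moved stays moved. The work goes in short steps, each a Python script; the robot and the scene stay as the last script left them, time stands still between calls to the robot, and variables do not carry over. Pictures are saved under pics/ and viewed, at most 10 in all, crops included, and the job is handed in when it is done.

```bash
mkdir -p pics; cat > h.py <<'E'
import numpy as np, cv2
from plant import *
def snap(n,f):
    c=get_calibration(n); im,d=get_image(n)
    cv2.imwrite(f'pics/{f}.png',im[:,:,::-1]); np.savez(f'{f}.npz',im=im,d=d,K=c['intrinsics'],T=c['world_from_camera'])
    return im,d,c
def cloud(f):
    z=np.load(f+'.npz'); d=z['d']; K=z['K']; v,u=np.indices(d.shape)
    p=np.stack([(u-K[0,2])/K[0,0]*d,(v-K[1,2])/K[1,1]*d,d],-1)
    p=p@z['T'][:3,:3].T+z['T'][:3,3]; p[d==0]=np.nan
    return p
E
python3 - <<'E'
from h import *
for n in('scene','top'): snap(n,n+'0')
print(observe())
a=cv2.imread('pics/scene0.png');b=cv2.imread('pics/top0.png')
for n in('scene','top'): print(get_calibration(n))
E
```

```text
{'time_s': 0.1, 'q': array([-1.22808950e+00,  2.21191162e-01,  1.52752697e+00,  2.08044628e-06,
        1.39466215e+00, -1.26094655e-01]), 'joint_velocities': array([-0.00020628, -0.00166146, -0.00190717,  0.0018801 , -0.00080625,
        0.00053728]), 'joint_torque': array([ 5.23987637e-04, -4.98240030e+01, -3.90548444e+01, -1.12550215e-04,
        5.62324640e-03, -2.43383511e-05]), 'eef_pos': array([ 0.28218608, -0.55700831,  0.20676544]), 'tcp_rot': array([-3.13981947e+00, -2.26845178e-04,  4.68800911e-01]), 'ft_force': array([-0.17590337,  0.81354956,  0.18472417]), 'torque': array([-0.02166741, -0.04064705,  0.09440183]), 'grasp_force': 0.0, 'opening': 0.08552708118191796}
{'intrinsics': array([[468.48574385,   0.        , 318.75960702],
       [  0.        , 468.48574385, 206.47255938],
       [  0.        ,   0.        ,   1.        ]]), 'world_from_camera': array([[-7.53182560e-01, -3.94340750e-01,  5.26508693e-01,
        -1.60322221e-02],
       [-6.57811535e-01,  4.51662658e-01, -6.02731140e-01,
         5.97952038e-01],
       [-1.22866093e-04, -8.00310075e-01, -5.99586332e-01,
         7.68540447e-01],
       [ 0.00000000e+00,  0.00000000e+00,  0.00000000e+00,
         1.00000000e+00]])}
{'intrinsics': array([[415.41102227,   0.        , 324.62149183],
       [  0.        , 415.41102227, 202.04734821],
       [  0.        ,   0.        ,   1.        ]]), 'world_from_camera': array([[ 0.01021092, -0.99771469,  0.06679175,  0.45747665],
       [-0.9998352 , -0.01118964, -0.01429567, -0.02000902],
       [ 0.01501037, -0.06663478, -0.99766452,  1.18073027],
       [ 0.        ,  0.        ,  0.        ,  1.        ]])}
```

View pics/top0.png

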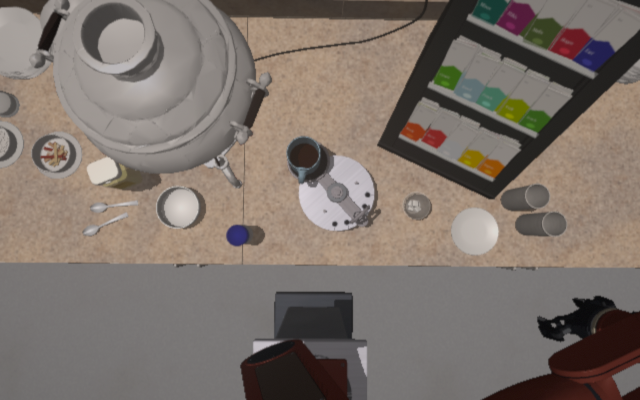

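View pics/scene0.png

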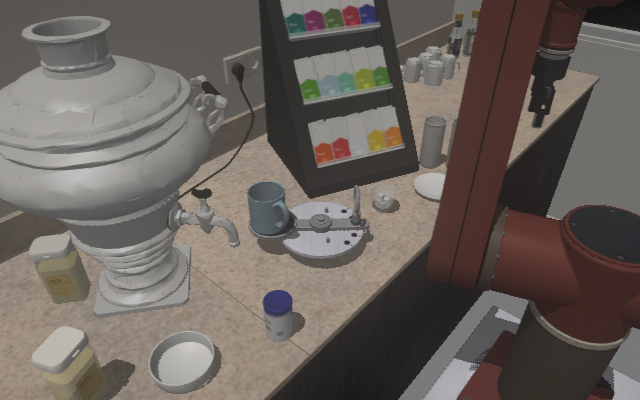

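The top view shows the index plate centred near (337,192), the mug at (305,157) and the ring near (362,215). A small glass bowl with cubes is at (417,207), to the right. The blue-lidded tub is at (237,235), to the left. I'll check their sizes and measure.

```bash
python3 - <<'E'
from h import *
p=cloud('top0'); 
for n,(u,v) in dict(hub=(338,192),bowl=(417,207),tub=(237,235),mug=(305,157)).items(): print(n,p[v,u].round(4))
def fit(m):
    q=p[m][:,:2].astype(np.float32); c,r=cv2.minEnclosingCircle(q); return np.round(c,4),round(r*1000,1),len(q)
u,v=np.meshgrid(range(640),range(400))
z=p[...,2]
near=lambda a,b,r:np.hypot(u-a,v-b)<r
print('plate',fit(near(337,192,55)&(abs(z-.05)<.006)))
print('hub',fit(near(338,192,14)&(z>.068)&(z<.09)))
print('tub',fit(near(237,235,25)&(z>.085)))
print('bowl',fit(near(417,207,25)&(z>.045)))
print('mug',fit(near(305,157,40)&(z>.145)))
m=near(365,215,25)&(z>.1); print('ring',np.c_[u[m],v[m],(p[m]*1000).round()].astype(int)[::3])
im=cv2.imread('pics/top0.png')[130:260,210:450]; cv2.imwrite('pics/c1.png',cv2.resize(im,None,fx=3.3,fy=3.3,interpolation=cv2.INTER_CUBIC))
E
```

```text
hub [ 0.5587 -0.0713  0.0762]
bowl [ 0.5234 -0.2929  0.034 ]
tub [0.4418 0.1917 0.0922]
mug [0.6488 0.0174 0.0943]
plate (array([ 0.5584, -0.0679]), 103.9, 3115)
hub (array([ 0.5583, -0.0674]), 26.3, 216)
tub (array([0.4406, 0.193 ]), 28.6, 377)
bowl (array([ 0.5258, -0.2855]), 39.0, 155)
mug (array([0.6343, 0.0202]), 55.6, 257)
ring [[ 367  206  518 -141  144]
 [ 366  207  515 -138  151]
 [ 369  207  516 -146  141]
 [ 367  208  513 -140  155]
 [ 364  209  510 -132  158]
 [ 367  209  510 -140  153]
 [ 364  210  507 -132  159]
 [ 367  210  508 -140  150]
 [ 364  211  505 -132  158]
 [ 361  212  502 -125  159]
 [ 364  212  502 -132  158]
 [ 361  213  500 -124  164]
 [ 364  213  500 -132  160]
 [ 360  214  497 -122  159]
 [ 363  214  498 -130  156]
 [ 360  215  495 -122  163]
 [ 356  216  492 -113  155]
 [ 359  216  492 -119  163]
 [ 355  217  490 -110  159]
 [ 358  217  490 -117  161]
 [ 355  218  487 -110  154]
 [ 358  218  487 -117  158]
 [ 354  219  485 -108  154]
 [ 357  219  485 -115  157]
 [ 353  220  483 -105  152]
 [ 356  220  483 -113  153]
 [ 352  221  480 -103  150]
 [ 355  221  480 -111  150]
 [ 352  222  478 -104  146]
 [ 350  223  475  -99  134]
 [ 353  223  475 -106  143]]
```

View pics/c1.png

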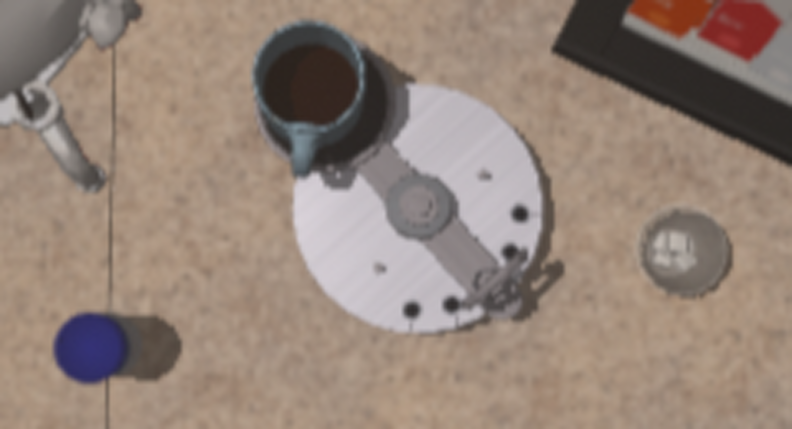

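The crop confirms the bowl with cubes at crop (685,252), which is right at y≈-0.285 with r = 39 mm, and the creamer on the left, so the target is -0.393. Visible hole mouths in the crop: (411,310), (452,304), (510,251), (520,213). From these I'll get the axis direction, then check IK.

```bash
cat >> h.py <<'E'
from scipy.spatial.transform import Rotation as Rn
P=np.array([.5584,-.0677]); 
def pose(th,dz=0,depth=.02,tilt=np.pi/4,sgn=1,lat=0,rad=.085,psi=None,zc=.128):
    """TCP for arm angle th, axis through ring centre lifted dz, tip depth past it"""
    a=PSI+th; f=np.array([np.cos(a),np.sin(a),0]); l=np.array([-f[1],f[0],0])
    c=np.r_[P-rad*f[:2],zc+dz]+lat*l
    z=np.cos(tilt)*f-np.sin(tilt)*np.array([0,0,1]); y=sgn*l; x=np.cross(y,z)
    return c+depth*z, Rn.from_matrix(np.c_[x,y,z]).as_euler('xyz')
PSI=.81
E
python3 - <<'E'
from h import *
z=np.load('top0.npz');K=z['K'];T=z['T']
th=[]
for c in [(411,310),(452,304),(510,251),(520,213)]:
    u,v=np.array(c)/3.3+[210,130]; r=T[:3,:3]@[(u-K[0,2])/K[0,0],(v-K[1,2])/K[1,1],1]
    s=(.05-T[2,3])/r[2]; q=(T[:3,3]+s*r)[:2]; d=P-q; th.append(np.arctan2(d[1],d[0])); print(q,np.hypot(*d)*1e3,th[-1])
print('psi',np.mean(th))
for sgn in(1,-1):
  for dep in(-.1,-.06,.022):
    for t in (0,-.393):
      for tl in(.7,.785,.87):
        p,o=pose(t,0,dep,tl,sgn); print(sgn,dep,t,tl,p.round(3),np.round(q,2) if (q:=inverse_kinematics(p,o)) is not None else None)
E
```

```text
[ 0.47380959 -0.06381267] 84.67968491966664 -0.04592244435752776
[ 0.47910429 -0.09759979] 84.74554150116415 0.3605815548677067
[ 0.52341748 -0.14534197] 85.15898499442844 1.1474751619452437
[ 0.55506393 -0.15352513] 85.88993838824884 1.5319453493456112
psi 0.7485199054502585
1 -0.1 0 0.7 [ 0.447 -0.185  0.192] [-1.15 -0.01  2.07  0.79  1.53  2.54]
1 -0.1 0 0.785 [ 0.451 -0.18   0.199] [-1.09 -0.07  2.06  0.74  1.49  2.62]
1 -0.1 0 0.87 [ 0.455 -0.176  0.204] None
1 -0.1 -0.393 0.7 [ 0.411 -0.133  0.192] None
1 -0.1 -0.393 0.785 [ 0.416 -0.131  0.199] None
1 -0.1 -0.393 0.87 [ 0.422 -0.128  0.204] None
1 -0.06 0 0.7 [ 0.468 -0.163  0.167] [-1.08  0.01  2.09  0.82  1.45  2.53]
1 -0.06 0 0.785 [ 0.471 -0.16   0.17 ] [-1.03 -0.04  2.09  0.76  1.41  2.62]
1 -0.06 0 0.87 [ 0.473 -0.157  0.174] None
1 -0.06 -0.393 0.7 [ 0.439 -0.121  0.167] None
1 -0.06 -0.393 0.785 [ 0.442 -0.119  0.17 ] None
1 -0.06 -0.393 0.87 [ 0.445 -0.118  0.174] None
1 0.022 0 0.7 [ 0.511 -0.117  0.114] [-0.95  0.1   2.12  0.9   1.29  2.52]
1 0.022 0 0.785 [ 0.511 -0.118  0.112] [-0.91  0.06  2.12  0.83  1.24  2.6 ]
[... 912 characters left out ...]
0.439 -0.121  0.167] [-1.15 -0.46  2.48  0.92  1.29 -0.35]
-1 -0.06 -0.393 0.785 [ 0.442 -0.119  0.17 ] [-1.07 -0.49  2.44  0.84  1.25 -0.22]
-1 -0.06 -0.393 0.87 [ 0.445 -0.118  0.174] [-0.98 -0.5   2.39  0.75  1.21 -0.09]
-1 0.022 0 0.7 [ 0.511 -0.117  0.114] [-0.95  0.1   2.12  0.9   1.29 -0.63]
-1 0.022 0 0.785 [ 0.511 -0.118  0.112] [-0.91  0.06  2.12  0.83  1.24 -0.54]
-1 0.022 0 0.87 [ 0.51  -0.119  0.111] [-0.86  0.03  2.11  0.76  1.21 -0.45]
-1 0.022 -0.393 0.7 [ 0.496 -0.095  0.114] [-0.94 -0.24  2.45  1.05  1.04 -0.41]
-1 0.022 -0.393 0.785 [ 0.495 -0.096  0.112] [-0.89 -0.27  2.42  0.95  1.   -0.28]
-1 0.022 -0.393 0.87 [ 0.494 -0.096  0.111] [-0.82 -0.28  2.38  0.83  0.97 -0.14]
```

```bash
sed -i 's/^PSI=.*/PSI=.749/; s/sgn=1,/sgn=-1,/' h.py; python3 - <<'E'
from h import *
gripper_to(0,20)
p,o=pose(0,.03,-.13); movep(p,o)
p,o=pose(0,0,-.07); move_l(p,.15,rotation=o)
hold(.2); s=observe(); print(s['time_s'],p,s['eef_pos'],s['opening'],s['ft_force'])
snap('wrist','w1'); snap('top','t1'); snap('scene','s1')
w=cv2.imread('pics/w1.png')[:, :]; t=cv2.imread('pics/t1.png')[150:270,260:440]; t=cv2.resize(t,(600,400),interpolation=cv2.INTER_CUBIC)
cv2.imwrite('pics/t1c.png',t)
E
```

```text
3.1667 [ 0.45989807 -0.15928024  0.17749747] [ 0.46011615 -0.16025804  0.17840203] 1.815767323586647e-05 [-0.12140965  0.16747404  0.55117541]
```

View pics/w1.png

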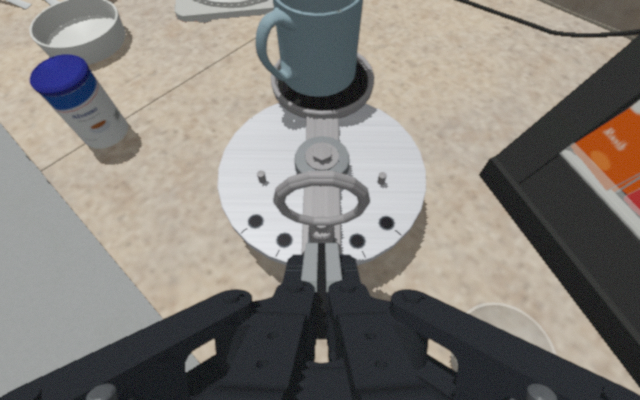

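View pics/t1c.png

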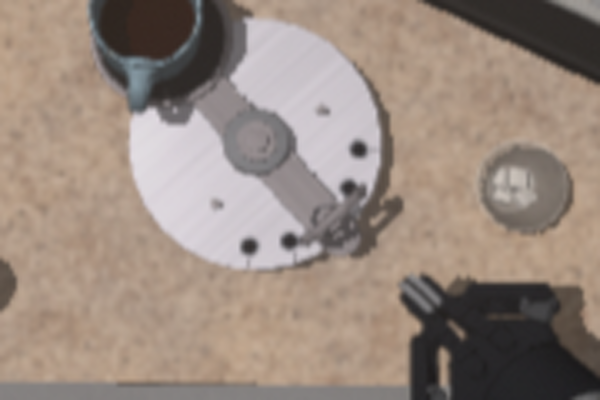

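The wrist view shows the ring centred at (322,198), in line with the shut fingers (tips at about (321,258)). In the top view the fingers also point at the ring. I'll check the ring's centre from the wrist depth, then enter.

```bash
python3 - <<'E'
from h import *
p=cloud('w1'); u,v=np.meshgrid(range(640),range(400))
m=(abs(u-322)<60)&(v>165)&(v<235)&(p[...,2]>.095)
f=np.array([np.cos(PSI),np.sin(PSI)]); l=np.array([-f[1],f[0]])
q=p[m]-np.r_[P,0]; r=np.c_[q[:,:2]@f,q[:,:2]@l,q[:,2]]
print(len(r),np.percentile(r,[1,50,99],axis=0).round(4))
# enter
s0=observe()['ft_force']
a,o=pose(0,0,.022)
print(move_l(a,.06,rotation=o,max_force=6)); hold(.2); s=observe(); print(s['time_s'],a,s['eef_pos'],s['ft_force']-s0)
snap('wrist','w2');snap('scene','s2')
i=np.hstack([cv2.imread('pics/w2.png')[100:300,180:460],cv2.imread('pics/s2.png')[140:280,240:440]][:1]+[cv2.resize(cv2.imread('pics/s2.png')[150:270,270:420],(250,200))])
cv2.imwrite('pics/c2.png',cv2.resize(i,(795,300)))
E
```

```text
2574 [[-0.0875 -0.0345  0.0987]
 [-0.0843 -0.0035  0.1463]
 [-0.0786  0.0279  0.1628]]
False
5.2 [ 0.50754154 -0.11498465  0.11244365] [ 0.50757414 -0.11522632  0.11260814] [0.56115272 0.84404965 0.36313236]
```

View pics/c2.png

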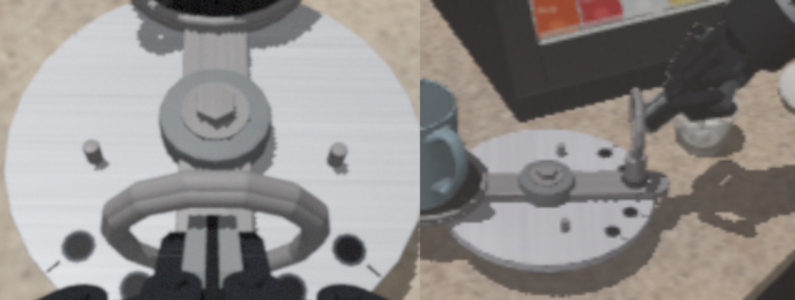

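The left crop shows the fingers under the ring's top wire, near its middle. The right crop doesn't show clearly how deep the tips are, so I'll enlarge it.

```bash
python3 - <<'E'
from h import *
i=cv2.imread('pics/s2.png')[170:240,320:420]; cv2.imwrite('pics/c3.png',cv2.resize(i,(800,560),interpolation=cv2.INTER_CUBIC))
z=np.load('s2.npz')
for n,w in dict(tip=observe()['eef_pos'],ring=np.r_[pose(0,0,0)[0]],ringtop=pose(0,.034,0)[0]).items():
    c=z['T'][:3,:3].T@(w-z['T'][:3,3]); print(n,((z['K']@c/c[2])[:2]-[320,170])*8)
E
```

```text
tip [245.17228948 279.76831233]
ring [300.47659966 236.29624964]
ringtop [306.37890824 139.87790233]
```

View pics/c3.png

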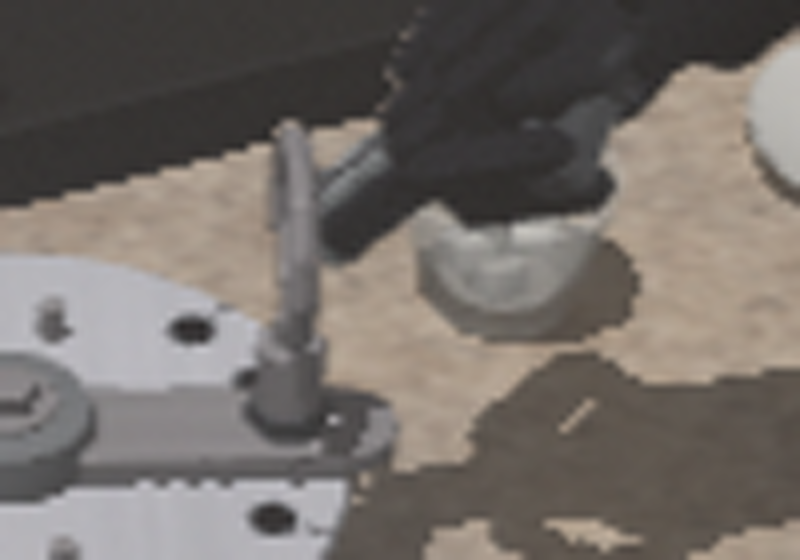

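The enlarged crop shows the finger ends stopping around (325,220), right at the ring plane, while the TCP should project to (245,280). I'll measure the tip in the depth images.

```bash
python3 - <<'E'
from h import *
s=observe(); R=Rn.from_euler('xyz',s['tcp_rot']).as_matrix()
print(s['eef_pos'],s['time_s'])
for f in('w2','s2'):
    p=cloud(f); t=(p-s['eef_pos'])@R
    m=(abs(t[...,0])<.014)&(abs(t[...,1])<.016)&(t[...,2]>-.07)&(t[...,2]<.03)
    print(f,m.sum()); h,e=np.histogram(t[m][:,2],np.arange(-.07,.031,.005)); print(dict(zip((e*1000).round().astype(int),h)))
    k=t[m]; 
    for a in np.arange(-.03,.01,.006):
        w=k[(k[:,2]>a)&(k[:,2]<a+.006)]
        if len(w): print(a.round(3),len(w),w.min(0).round(4),w.max(0).round(4))
p=cloud('s2'); 
for c in[(330,235),(350,240),(345,180),(325,190)]:
    u,v=c[0]//8+320,c[1]//8+170; print(c,p[v,u],((p[v,u]-s['eef_pos'])@R).round(4))
p=cloud('w1'); s1=np.array([.46012,-.16026,.1784])
for c in[(311,262),(331,262),(311,250),(331,250),(311,247),(331,246)]: print(c,((p[c[1],c[0]]-s1)@R).round(4))
E
```

```text
[ 0.50754971 -0.11510929  0.11253072] 5.3
w2 3634
{np.int64(-70): np.int64(588), np.int64(-65): np.int64(843), np.int64(-60): np.int64(275), np.int64(-55): np.int64(397), np.int64(-50): np.int64(415), np.int64(-45): np.int64(393), np.int64(-40): np.int64(354), np.int64(-35): np.int64(283), np.int64(-30): np.int64(73), np.int64(-25): np.int64(0), np.int64(-20): np.int64(0), np.int64(-15): np.int64(3), np.int64(-10): np.int64(10), np.int64(-5): np.int64(0), np.int64(0): np.int64(0), np.int64(5): np.int64(0), np.int64(10): np.int64(0), np.int64(15): np.int64(0), np.int64(20): np.int64(0), np.int64(25): np.int64(0)}
-0.03 73 [ 0.0077 -0.0079 -0.03  ] [ 0.0124  0.0131 -0.0269]
-0.012 13 [-0.0104 -0.0158 -0.0105] [-0.0073 -0.0153 -0.0071]
s2 161
{np.int64(-70): np.int64(13), np.int64(-65): np.int64(17), np.int64(-60): np.int64(24), np.int64(-55): np.int64(22), np.int64(-50): np.int64(20), np.int64(-45): np.int64(22), np.int64(-40): np.int64(22), np.int64(-35): np.int64(14), np.int64(-30): np.int64(3), np.int64(-25): np.int64(1), np.int64(-20): np.int64(0), np.int64(-15): np.int64(0), np.in
[... 211 characters left out ...]
0.03 4 [-0.0101 -0.0081 -0.0264] [-0.0023 -0.0044 -0.024 ]
-0.006 2 [-0.0123  0.0114 -0.0059] [-0.0103  0.0116 -0.004 ]
-0.0 1 [-0.0137 -0.0047  0.0024] [-0.0137 -0.0047  0.0024]
(330, 235) [ 0.48207815 -0.11911907  0.13977269] [ 0.0041 -0.0144 -0.0344]
(350, 240) [ 0.47996323 -0.12434558  0.13509104] [-0.0028 -0.012  -0.0347]
(345, 180) [ 0.48328485 -0.12694701  0.15462732] [ 0.0115 -0.0078 -0.048 ]
(325, 190) [ 0.49140519 -0.12694553  0.14807352] [ 0.0111 -0.0023 -0.0392]
(311, 262) [ 0.0121 -0.0018 -0.047 ]
(331, 262) [ 0.0121  0.0054 -0.047 ]
(311, 250) [ 0.012  -0.0021 -0.0356]
(331, 250) [ 0.0121  0.0058 -0.0358]
(311, 247) [ 0.0122 -0.0022 -0.0328]
(331, 246) [ 0.0118  0.0059 -0.0309]
```

Both cameras agree that the visible fingers end about 27 mm behind the stated TCP. I'll check how far forward the wider gripper parts reach before going deeper.

```bash
python3 - <<'E'
from h import *
s=observe(); R=Rn.from_euler('xyz',s['tcp_rot']).as_matrix()
for f,e in(('w1',np.array([.46012,-.16026,.1784])),('w2',s['eef_pos'])):
    p=cloud(f); t=(p-e)@R; d=np.load(f+'.npz')['d']
    g=(d>0)&(t[...,2]<-.02)&(abs(t[...,1])<.07)&(abs(t[...,0])<.05)
    k=t[g]; print(f,len(k))
    for a in np.arange(-.11,-.02,.01):
        w=k[(k[:,2]>a)&(k[:,2]<a+.01)]
        if len(w): print(a.round(3),len(w),np.percentile(w,1,axis=0).round(3),np.percentile(w,99,axis=0).round(3))
# ring-only check: any unseen extension? nothing visible over z -25..0 at |x|<8
E
```

```text
w1 48175
-0.11 14498 [ 0.005 -0.056 -0.11 ] [ 0.019  0.059 -0.1  ]
-0.1 11510 [-0.002 -0.049 -0.1  ] [ 0.019  0.052 -0.09 ]
-0.09 7137 [-0.007 -0.041 -0.09 ] [ 0.018  0.044 -0.08 ]
-0.08 6064 [-0.007 -0.034 -0.08 ] [ 0.015  0.037 -0.07 ]
-0.07 1892 [-0.009 -0.024 -0.07 ] [ 0.015  0.027 -0.06 ]
-0.06 675 [ 0.007 -0.011 -0.06 ] [ 0.013  0.015 -0.05 ]
-0.05 810 [ 0.007 -0.011 -0.05 ] [ 0.013  0.015 -0.04 ]
-0.04 650 [ 0.007 -0.011 -0.04 ] [ 0.013  0.015 -0.03 ]
-0.03 71 [ 0.007 -0.008 -0.03 ] [ 0.012  0.011 -0.027]
w2 52481
-0.11 14526 [ 0.005 -0.055 -0.11 ] [ 0.019  0.06  -0.1  ]
-0.1 11439 [-0.002 -0.048 -0.1  ] [ 0.019  0.052 -0.09 ]
-0.09 7240 [-0.007 -0.041 -0.09 ] [ 0.018  0.045 -0.08 ]
-0.08 5937 [-0.007 -0.034 -0.08 ] [ 0.015  0.038 -0.07 ]
-0.07 1875 [-0.01  -0.023 -0.07 ] [ 0.015  0.028 -0.06 ]
-0.06 672 [ 0.007 -0.011 -0.06 ] [ 0.013  0.015 -0.05 ]
-0.05 3223 [ 0.008 -0.016 -0.05 ] [ 0.028  0.022 -0.04 ]
-0.04 2019 [ 0.007 -0.026 -0.04 ] [ 0.026  0.033 -0.03 ]
-0.03 561 [-0.003 -0.03  -0.03 ] [ 0.015  0.036 -0.02 ]
```

The slim finger section is 26 mm wide and runs from 60 to 27 mm behind the TCP. A TCP depth of 33 mm puts the real tips well past the ring's top wire and keeps the knuckles clear. I'll enter to that depth and lift in steps.

```bash
python3 - <<'E'
from h import *
s0=observe()['ft_force']
a,o=pose(0,0,.033); print(move_l(a,.06,rotation=o,max_force=6))
for dz in(.003,.006,.009,.012,.014):
    a,o=pose(0,dz,.033); h=move_l(a,.04,rotation=o,max_force=15); s=observe(); print(dz,h,s['time_s'],(s['ft_force']-s0).round(2),(s['eef_pos']-a).round(4))
    if h: break
snap('wrist','w3');snap('scene','s3');snap('top','t3')
p=cloud('s3'); u,v=np.meshgrid(range(640),range(400))
for f in('s2','s3'):
    p=cloud(f); q=p-np.r_[pose(0,0,0)[0][:2],0]; fx=q[...,0]*np.cos(PSI)+q[...,1]*np.sin(PSI); fy=-q[...,0]*np.sin(PSI)+q[...,1]*np.cos(PSI)
    m=(abs(fx)<.009)&(abs(fy)<.037)&(q[...,2]>.1)&(u<362)&(u>350); print(f,m.sum(),np.sort(q[m][:,2])[-6:].round(4),v[m].min())
i=[cv2.resize(cv2.imread(f'pics/{n}.png')[170:240,320:420],(400,280),interpolation=cv2.INTER_CUBIC) for n in('s2','s3')]
cv2.imwrite('pics/c4.png',np.hstack(i))
E
```

```text
False
0.003 False 5.8833 [0.11 1.35 0.61] [ 0.0002 -0.0002  0.0004]
0.006 False 6.1333 [0.56 0.14 1.03] [ 0.0002 -0.0002  0.0003]
0.009 False 6.3833 [0.46 0.12 0.49] [ 0.0001 -0.0002  0.0002]
0.012 False 6.6333 [-0.61 -1.22 -4.94] [-0.0004 -0.     -0.0006]
0.014 False 6.8833 [-2.97 -1.23 -5.04] [-0.0005  0.0002 -0.0005]
s2 173 [0.1607 0.1608 0.1615 0.1617 0.1623 0.1629] 185
s3 169 [0.1638 0.1639 0.164  0.1647 0.1649 0.1651] 184
```

View pics/c4.png

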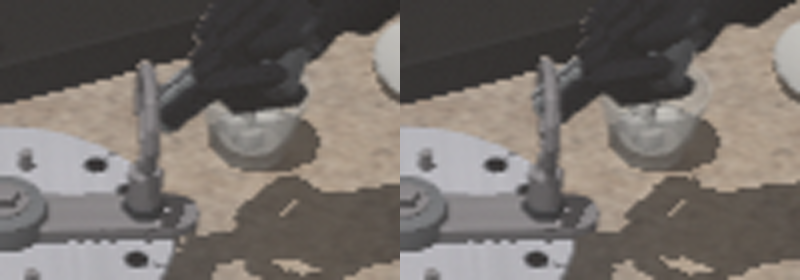

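The right crop shows the tips now passing through the ring, with the ring about 3 mm up. Contact came at about dz 0.011 with 5 N. Next I'll lift to about 14 mm of pin travel.

```bash
python3 - <<'E'
from h import *
for dz in(.018,.022,.0255):
    a,o=pose(0,dz,.033); h=move_l(a,.04,rotation=o,max_force=8); s=observe(); print(dz,h,s['time_s'],s['ft_force'].round(2),(s['eef_pos']-a).round(4))
    if h: break
hold(.2); print(observe()['ft_force'])
snap('wrist','w4');snap('scene','s4')
u,v=np.meshgrid(range(640),range(400))
for f in('s2','s3','s4'):
    p=cloud(f); q=p-np.r_[pose(0,0,0)[0][:2],0]; fx=q[...,0]*np.cos(PSI)+q[...,1]*np.sin(PSI); fy=-q[...,0]*np.sin(PSI)+q[...,1]*np.cos(PSI)
    m=(abs(fx)<.009)&(abs(fy)<.037)&(q[...,2]>.1)&(u<358)&(u>350); print(f,m.sum(),np.sort(q[m][:,2])[-6:].round(4),v[m].min())
a,b=np.float32([.0,.0]),0
g=[cv2.cvtColor(np.load(f+'.npz')['im'],cv2.COLOR_RGB2GRAY) for f in('s2','s4')]
t=g[0][184:192,351:361]; r=cv2.matchTemplate(g[1][165:200,345:368],t,cv2.TM_CCOEFF_NORMED); print(cv2.minMaxLoc(r))
E
```

```text
0.018 False 7.2833 [-4.16 -2.46 -6.29] [-0.0001 -0.0002  0.0001]
0.022 False 7.5333 [-3.86 -2.45 -7.28] [-0.     -0.0002  0.0001]
0.0255 False 7.7833 [-3.49 -2.41 -7.96] [-0.0001 -0.0001  0.    ]
[-3.85490303 -2.94747126 -7.60811736]
s2 105 [0.1607 0.1608 0.1615 0.1617 0.1623 0.1629] 185
s3 94 [0.1638 0.1639 0.164  0.1647 0.1649 0.1651] 184
s4 95 [0.1755 0.1759 0.1761 0.1761 0.1767 0.1767] 180
(-0.34428369998931885, 0.6926582455635071, (10, 22), (0, 21))
```

The ring top rose 14 mm (0.1625 to 0.1765), so the pin is clear of the plate. Now I'll swing along the arc to -0.393.

```bash
python3 - <<'E'
from h import *
for th in np.linspace(0,-.393,9)[1:]:
    a,o=pose(th,.0255,.033); h=move_l(a,.05,rotation=o,max_force=15); s=observe(); print(th.round(3),h,s['time_s'],s['ft_force'].round(2),(s['eef_pos']-a).round(4))
    if h: break
hold(.3)
snap('wrist','w5');snap('scene','s5');snap('top','t5')
i=[cv2.imread('pics/w5.png'),cv2.resize(cv2.imread('pics/t5.png')[130:260,260:420],(492,400),interpolation=cv2.INTER_CUBIC)]
i=np.hstack(i); cv2.imwrite('pics/c5.png',cv2.resize(i,(798,282)))
# arm angle from arm strip / ring
u,v=np.meshgrid(range(640),range(400))
for f in('t3','t5'):
    p=cloud(f); q=p[...,:2]-P; r=np.hypot(q[...,0],q[...,1]); z=p[...,2]
    m=(r>.03)&(r<.06)&(z>.056)&(z<.075)
    A=q[m]; e=np.linalg.svd(A-0)[2][0]; print(f,m.sum(),np.arctan(e[1]/e[0]),np.arctan(e[1]/e[0])-PSI)
E
```

```text
-0.049 False 8.3333 [-5.91 -3.49 -7.38] [-0.0005  0.0005 -0.0004]
-0.098 False 8.5833 [-5.19 -2.37 -6.27] [-0.0006  0.0006 -0.0004]
-0.147 False 8.8333 [-4.94 -2.25 -6.79] [-0.0006  0.0008 -0.0004]
-0.196 False 9.0833 [-5.46 -2.66 -7.59] [-0.0005  0.0009 -0.0003]
-0.246 False 9.3333 [-5.27 -1.35 -7.83] [-0.0003  0.0008 -0.0002]
-0.295 False 9.5833 [-4.5   0.25 -7.1 ] [-0.0002  0.0006 -0.0001]
-0.344 False 9.8333 [-4.07  0.04 -6.81] [-0.0001  0.0005  0.    ]
-0.393 False 10.0833 [-4.73 -0.15 -7.6 ] [-0.      0.0005  0.0001]
t3 288 0.7429404902816052 -0.006059509718394751
t5 284 0.34700710058161627 -0.40199289941838373
```

View pics/c5.png

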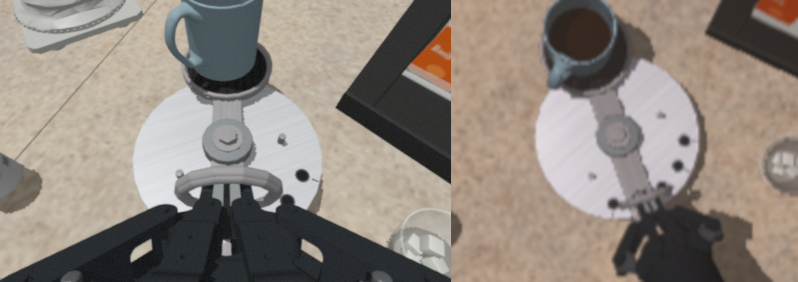

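The arm has swung by -0.396, within about 0.3 mm of the hole centre, and the mug is riding along upright. I'll lower until the ring is unloaded, then check.

```bash
python3 - <<'E'
from h import *
for dz in(.018,.012,.006,.004):
    a,o=pose(-.393,dz,.033); h=move_l(a,.04,rotation=o); s=observe(); print(dz,s['time_s'],s['ft_force'].round(2))
hold(.3); print(observe()['ft_force'])
snap('wrist','w6');snap('scene','s6')
for f in('w4','w5','w6'):
    t={'w4':0}.get(f,-.393); p=cloud(f); C=np.r_[pose(t,0,0)[0][:2],0]; q=p-C; al=PSI+t
    fx=q[...,0]*np.cos(al)+q[...,1]*np.sin(al); fy=-q[...,0]*np.sin(al)+q[...,1]*np.cos(al)
    m=(abs(fx)<.012)&(abs(fy)<.04)&(q[...,2]>.14)&(q[...,2]<.19); print(f,m.sum(),np.percentile(q[m][:,2],[50,90,98]).round(4),fy[m].min().round(4),fy[m].max().round(4))
u,v=np.meshgrid(range(640),range(400)); C=np.r_[pose(-.393,0,0)[0][:2],0]
for f in('s5','s6'):
    p=cloud(f); q=p-C; m=(np.hypot(q[...,0],q[...,1])<.012)&(q[...,2]>.1); print(f,np.sort(q[m][:,2])[-8:].round(4))
E
```

```text
0.018 10.875 [-3.14 -0.34 -5.85]
0.012 11.175 [-2.86 -0.96 -5.08]
0.006 11.475 [-0.62  0.47 -0.04]
0.004 11.725 [-1.2   0.04  0.67]
[-0.12528766 -0.12145298 -0.89257896]
w4 5722 [0.1721 0.1773 0.181 ] -0.0368 0.0304
w5 5870 [0.1721 0.1775 0.1816] -0.0365 0.0307
w6 6071 [0.1563 0.1618 0.1629] -0.0342 0.0285
s5 [0.1757 0.176  0.1762 0.1763 0.1765 0.1768 0.1771 0.1782]
s6 [0.1603 0.1604 0.1604 0.1604 0.1607 0.1611 0.1611 0.162 ]
```

The ring top is back at 0.161–0.162 and the force is near zero, so the pin is home. Next I'll withdraw along the finger axis and check.

```bash
python3 - <<'E'
from h import *
a,o=pose(-.393,.004,-.07); print(move_l(a,.08,rotation=o,max_force=8)); s=observe(); print(s['time_s'],s['ft_force'].round(2))
hold(.3)
snap('wrist','w7');snap('top','t7');snap('scene','s7')
p=cloud('t7'); q=p[...,:2]-P; r=np.hypot(q[...,0],q[...,1]); z=p[...,2]
m=(r>.03)&(r<.06)&(z>.056)&(z<.075); e=np.linalg.svd(q[m])[2][0]; print(np.arctan(e[1]/e[0])-PSI+.006)
C=np.r_[pose(-.393,0,0)[0][:2],0]
p=cloud('s7'); q=p-C; m=(np.hypot(q[...,0],q[...,1])<.012)&(q[...,2]>.1); print(np.sort(q[m][:,2])[-8:].round(4))
p=cloud('w7'); q=p-C; al=PSI-.393; fx=q[...,0]*np.cos(al)+q[...,1]*np.sin(al); fy=-q[...,0]*np.sin(al)+q[...,1]*np.cos(al)
m=(abs(fx)<.012)&(abs(fy)<.04)&(q[...,2]>.095)&(q[...,2]<.19); print(np.percentile(q[m][:,2],[50,98]).round(4),fy[m].min(),fy[m].max())
i=np.hstack([cv2.imread('pics/w7.png'),cv2.resize(cv2.imread('pics/s7.png')[130:280,220:460],(640,400))]);cv2.imwrite('pics/c7.png',cv2.resize(i,(800,250)))
E
```

```text
False
13.5667 [ 0.12 -1.04  0.46]
-0.3984495715500371
[0.1601 0.1604 0.1605 0.1606 0.1607 0.1611 0.1613 0.1618]
[0.1465 0.1626] -0.037018421263373 0.030091489318507164
```

View pics/c7.png

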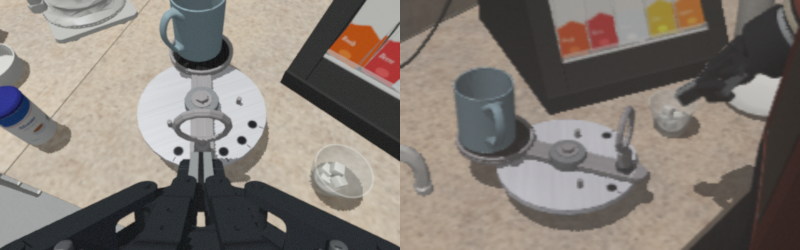

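The arm stands one hole over with the pin home. The mug is upright on the rest, the bowl and tub haven't moved, and the fingers are clear.

```bash
python3 -c "
from plant import *
print(job_done())"
```

```text
the job is handed in; nothing more can be done
None
```

The cup rest is one hole over at about -0.393 rad, towards the sugar bowl, with the pin home and the mug still standing on it; the robot was clear of everything and the job is handed in.

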